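# Switch off the lamp test board and raise its guard

### The arm

A 6-joint arm with a two-finger parallel gripper is mounted at the origin on the work surface. World frame = base frame: x ahead of the robot, y to its left, z up, the work surface at z = 0. Lengths are in mm, angles in rad, forces in N, time in s.
With the tool pointing down it reaches from about 250 to 850 mm from the base axis. Payload 12.5 kg.
Tool frame: the origin (TCP) lies between the finger pads; the fingertips stand 25 mm ahead of it and the grasp point (between the pads) lies 6 mm ahead of it; x points along the fingers, y is the direction in which the jaws open and shut, and the axes are right-handed (so a half turn about x gives the same grasp; the last joint's range is limited). The gripper opens to 93 mm and grips with 3 to 60 N. Pads are 15 mm wide; open, the fingers measure 128 mm over their backs; the gripper's body (75 mm by 188 mm) begins 65 mm behind the grasp point.
Start: joints at [-1.414, 0.351, 1.652, -0, 1.139, -0.085], TCP at [131.719, -533.98, 243.633] pointing down, gripper open.
Joint ranges: [-2.75, 2.75], [-0.79, 2.1], [0.01, 2.65], [-1.57, 4.71], [0.07, 3.14], [-2.87, 2.87]. Speed limits (rad/s): [2.22, 2.22, 2.79, 3.14, 3.14, 3.14].

### API

Orientations are given as a rotation vector (axis times angle).
In Python, from plant import ctrl gives the robot as it stands. The module is installed in compiled form; this text tells all that it offers.
- The arm moves only by the shell command python3 -m inch 'ROWS' [FORCE]. ROWS is JSON, a list of rows, each an object with "turn": the turn, a rotation vector about the tool's x, y, z in degrees, a list of three; "linear": the shift along the tool's x, y, z in mm, a list of three; "hand": the closure, from 0 (fully open) to 1 (shut). In form: [{"turn": [wx, wy, wz], "linear": [dx, dy, dz], "hand": hand}, ...]. A call has 1 to 20 rows; each row is the pose to reach, as a shift and turn from the pose commanded when the call began, along the tool's axes at that moment; what a row does not reach only later rows make up. A row lasts 1/8 s, in which the tool goes at most 62.5 mm and 10.7 degrees, less where a joint would pass 70% of its speed; a pose out of reach is approached as far as the arm can. A call with a gripper value outside its range is refused whole. The fingers move at their own pace and stop on an object; FORCE is the grip in N (left out, the last holds). Time passes only in rows, so rows that repeat a pose let the fingers close. It gives the time, the measured TCP pose, the force and the opening at its end, in the units of the state.
- ctrl.get_state(): the state, without advancing time (a new reading comes with each control period).
- ctrl.capture(name): name is "scene" or "top" or "wrist"; returns the picture (480x640x3 uint8, red, green, blue); there is no depth.
- ctrl.camera_params(name): a dict with "K" (3x3 intrinsics, pixels), "k1" (the pictures are not rectified: a ray, as slopes to the right and down, at radius r is drawn at 1 + k1 r^2 times it, then the intrinsics apply), "extrinsics" (4x4, takes a point from camera to world coordinates). Camera axes: x right, y down, z forward; pixel columns grow to the right and rows downward; lengths in mm; the calibration is good to about 2 mm. A picture is of the moment at which its call begins: read the wrist's pose just before it. camera_params takes no time and is no camera call; for the wrist camera it gives the pose at the moment of the call.
- ctrl.close_job(): hands the job in, once; it reports no verdict.
The state is a dict: "time_s": time; "joints": joint angles; "qvel": joint speeds; "effort": joint torques, N m; "tcp_pos": TCP position; "orientation": TCP orientation; "wrist_force": force on the tool from outside, world axes, zero at the start; "torque": the same for the moment, N m; "grip_width": finger opening in mm.
Only numpy, scipy, OpenCV 4.12 (cv2) and the standard library are available. Lean on these libraries where they do the work, as an engineer would, in place of code of your own. Each camera call takes 0.05 s, during which the arm holds its last target. There are 200 camera calls.

### The job

The lamp on the test board has been tested and must now be made accessible: first switch the board off by pressing down the raised far end of its big rocker switch. Then, with the fingertips under the handle bar and without gripping it, push the guard up past its balance point so that it swings back onto its stop and stays raised. Raise it smoothly, do not fling it or push on its counterweight, and leave the loose things about the table where they are.

Things in the scene. Friction and masses are not known exactly. Their poses are not given: they have to be found in the camera images.
- test_board: Lamp test board: fixed green painted steel box, 240 mm deep (x), 430 wide (y), 45 high; origin under its centre, its front faces its own -x. In its middle is a lamp under a clear hinged guard. On its top, left and right of the guard, are two white 90 mm square plates, 10 mm thick: a rocker switch and a socket outlet with three pin holes, on either side. Loose things stand behind the plates.
- rocker (a joint): Tilt of the rocker switch, rad: 0 = on (near end down, far end standing up), 0.24 = off (far end fully down, level). It stays where it is left; it takes about 4 N at the point rocker_far.
- rocker_far (a point): Point to press: on the top face of the far half (+x of the board) of the rocker, 22 mm beyond its pivot. The rocker is white, 38 mm wide (y), 66 mm long (x), its pivot at mid-length 12 mm above the board's top; its far end sinks about 7 mm on the way to off. Moves with the rocker.
- guard (a joint): Angle of the guard, rad: 0 = down over the lamp; 1.4 = raised, against its stop. It balances at about 0.75: before that it falls shut, beyond it swings by itself slowly to the stop and stays.
- guard_handle (a point): Middle of the guard's handle bar: dark steel, round, 12 mm thick, 120 mm long, parallel to the board's y, 41 mm clear in front of the guard's front pane, 147 mm above the table when down; a stem of the same thickness at each end joins it to the pane. Below it is free air. Pushing it up takes 1 to 3 N at first, less further up. Moves with the guard.
- guard_hinge (a point): Middle of the guard's hinge axis, parallel to the board's y, 135 mm above the table, 80 mm behind the board's centre. The bar travels about it on a circle of 212 mm radius, first upward, then over towards the board's +x. Guard: aluminium frame with clear panes, 174 mm wide, reaching 165 mm before the hinge, 52 mm above and 80 mm below it.
- counterweight (a point): Counterweight of the guard: a steel bar 21 mm thick, 156 mm long along the board's y axis, on two short tails behind and above the hinge, 75 mm from it; the point is its middle and moves with the guard. Not to be pushed on.
- tape_roll: Loose roll of tape on the board, 60 mm across, 18 mm high, origin under its centre. Leave alone.
- spare_lamp: Loose spare lamp in its holder standing on the board, 72 mm across, 118 mm high, origin under its centre. Leave alone.
- bench_lamp: Loose lamp in its holder standing on the table to the left, 118 mm high, origin under its centre. Leave alone.
- screwdriver: Loose screwdriver lying on the table in front of the board, 190 mm long. Leave alone.
- pliers: Loose pliers lying on the table in front of the board, 190 mm long, 16 mm high. Leave alone.
- phone: Phone lying on the table to the right, 155 x 74 x 9 mm. Leave alone.
- junction_box: Loose square white junction box on the table to the left, 85 mm wide, 49 mm high. Leave alone.

How it is judged:
By the outcome, as a careful person would: the job done as asked, in the order asked, and still so for the second after the job is handed in, with the robot touching nothing.
It also fails if it takes over 51 s, if anything falls off the work surface, if the arm or the gripper's body presses on something with over 40 N, if the wrist force passes 120 N, or if a joint passes its speed limit or range.

## Working session

There is one attempt and no reset: what is moved stays moved. The work goes in short steps, Python scripts to look and compute and a shell command to move; the robot and the scene stay as the last step left them, time stands still between calls to the robot, and variables do not carry over. Pictures are saved under pics/ and viewed, about 8 in all and at most 12, crops included, and the job is handed in when it is done.

```bash
mkdir -p pics
cat > h.py <<'E'
import numpy as np, cv2
from scipy.spatial.transform import Rotation as R
from plant import ctrl
def snap(name,fn):
    P=ctrl.camera_params(name); im=ctrl.capture(name)
    cv2.imwrite(f'pics/{fn}.png',im[...,::-1]); return im,P
def ray(P,u,v):
    K=np.array(P['K']);E=np.array(P['extrinsics'])
    d=np.array([(u-K[0,2])/K[0,0],(v-K[1,2])/K[1,1]]);s=d.copy()
    for _ in range(20): s=d/(1+P['k1']*(s@s))
    return E[:3,3],E[:3,:3]@np.array([s[0],s[1],1])
def onz(P,u,v,z):
    o,d=ray(P,u,v); return o+d*(z-o[2])/d[2]
def proj(P,X):
    K=np.array(P['K']);E=np.array(P['extrinsics'])
    c=E[:3,:3].T@(np.array(X)-E[:3,3]); s=c[:2]/c[2]; s=s*(1+P['k1']*(s@s))
    return K[:2,:2]@s+K[:2,2]
def tool(X,rot=None):  # world point -> shift in present tool axes
    s=ctrl.get_state(); r=R.from_rotvec(s['orientation'])
    return r.inv().apply(np.array(X)-s['tcp_pos'])
E
python3 - <<'E'
from h import *
import pickle
s=ctrl.get_state();print(s); print(R.from_rotvec(s['orientation']).as_matrix().round(3))
for n in('top','scene'):
    im,P=snap(n,n+'0'); pickle.dump((im,P),open(n+'0.pkl','wb')); print(n,np.array(P['K']).tolist(),P['k1'],np.array(P['extrinsics']).round(3).tolist())
E
```

```text
{'time_s': 0.0, 'joints': array([-1.41362014e+00,  3.51268422e-01,  1.65241642e+00, -3.28945401e-05,
        1.13908394e+00, -8.46390108e-02]), 'qvel': array([-0.00055606,  0.000445  , -0.00128212,  0.00076985,  0.00050848,
        0.00130975]), 'effort': array([ 3.72579612e-03, -4.97316277e+01, -2.85253143e+01,  7.02016940e-02,
        2.58037081e-02, -7.70215797e-05]), 'tcp_pos': array([ 131.65395155, -533.69141876,  243.08669555]), 'orientation': array([ 2.09339958,  0.25561066, -2.09355246]), 'wrist_force': array([-0.30851223,  0.06472634, -0.41161286]), 'torque': array([0.04144284, 0.0034818 , 0.00643105]), 'grip_width': 92.70272199702974}
[[-0.     0.239 -0.971]
 [ 0.001 -0.971 -0.239]
 [-1.    -0.001 -0.   ]]
top [[503.2825421727456, 0.0, 312.34894614601194], [0.0, 503.2825421727456, 243.81787632765403], [0.0, 0.0, 1.0]] -0.030259516560734417 [[-0.019, -0.985, 0.169, 361.292], [-0.999, 0.014, -0.031, 5.826], [0.028, -0.169, -0.985, 1301.16], [0.0, 0.0, 0.0, 1.0]]
scene [[443.65581301177457, 0.0, 315.0397829996534], [0.0, 443.65581301177457, 244.04188122559634], [0.0, 0.0, 1.0]] 0.016819781299106402 [[-0.877, 0.27, -0.399, 954.24], [0.481, 0.512, -0.711, 675.594], [0.013, -0.815, -0.579, 702.209], [0.0, 0.0, 0.0, 1.0]]
```

View pics/top0.png

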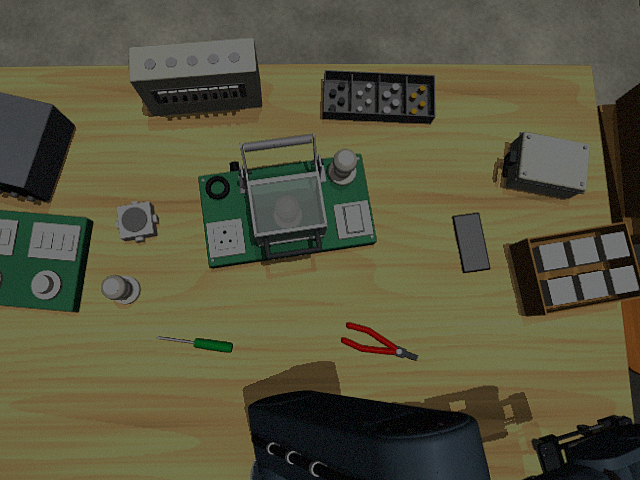

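View pics/scene0.png

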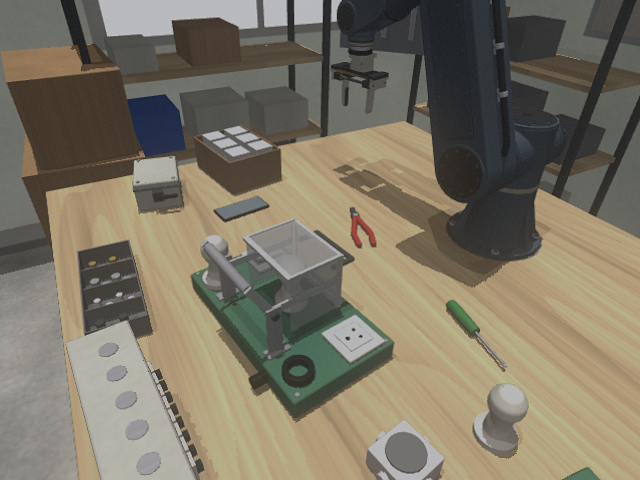

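The top view shows the green board with corners near (200,172), (363,155), (376,240) and (208,266). The socket is on the left at (226,238) and the rocker on the right at (353,219), with the handle bar in front at about (293,248). The scene view confirms the guard is down, with the counterweight behind it.

```bash
cat > m.py <<'E'
from h import *
import pickle
im,P=pickle.load(open('top0.pkl','rb'))
hsv=cv2.cvtColor(im,cv2.COLOR_RGB2HSV)
g=cv2.inRange(hsv,(55,90,30),(95,255,255)); g[:, :150]=0;g[300:]=0
cv2.imwrite('pics/g.png',g)
c=np.vstack([k for k in cv2.findContours(g,0,2)[0] if cv2.contourArea(k)>30]); hull=cv2.convexHull(c)
q=cv2.approxPolyDP(hull,4,True)[:,0]; print('green hull',[(tuple(map(int,p)),onz(P,*p,45)[:2].round(0).tolist()) for p in q])
w=cv2.inRange(hsv,(0,0,115),(180,60,255))
for x0,x1,y0,y1 in((205,250,215,262),(330,376,198,240)):
    m=np.zeros_like(w);m[y0:y1,x0:x1]=w[y0:y1,x0:x1]
    k=max(cv2.findContours(m,0,2)[0],key=cv2.contourArea); r=cv2.minAreaRect(k)
    b=np.array([onz(P,*p,55)[:2] for p in cv2.boxPoints(r)]); print('plate',r,b.round(1).tolist(),b.mean(0).round(1))
crop=im[125:275,190:390]; crop=cv2.convertScaleAbs(cv2.resize(crop,None,fx=4,fy=4,interpolation=cv2.INTER_CUBIC),alpha=1.5)
cv2.imwrite('pics/topcrop.png',crop[...,::-1])
E
python3 m.py
```

```text
green hull [((375, 241), [581.0, -194.0]), ((210, 266), [524.0, 223.0]), ((199, 176), [758.0, 255.0]), ((360, 154), [814.0, -164.0])]
plate ((225.31007385253906, 237.82533264160156), (34.230403900146484, 35.41987609863281), 82.40535736083984) [[631.1, 234.6], [642.0, 146.5], [555.1, 134.8], [544.6, 222.0]] [593.2 184.5]
plate ((353.010009765625, 219.06997680664062), (33.2340202331543, 34.78965759277344), 81.8698959350586) [[674.0, -89.4], [686.0, -178.1], [600.0, -186.7], [588.6, -99.0]] [ 637.1 -138.3]
```

View pics/topcrop.png

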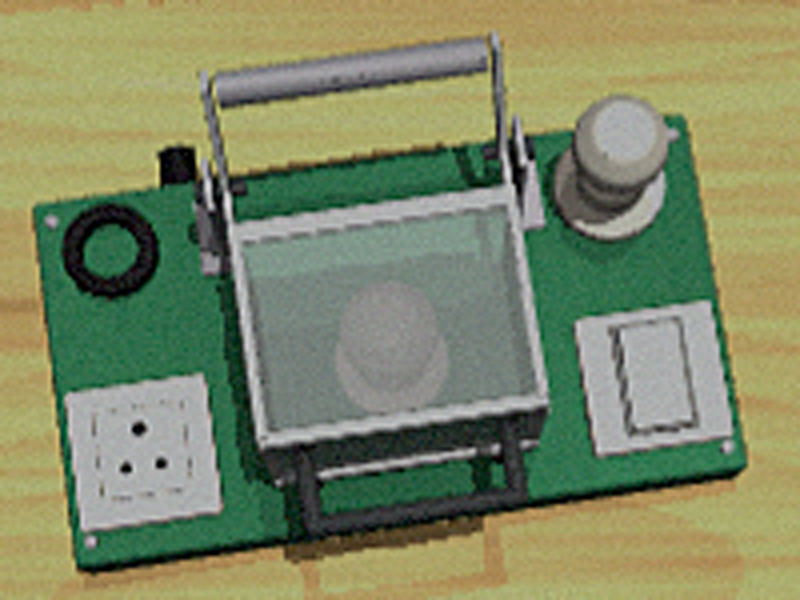

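The crop shows the rocker at crop (656,376), i.e. pixel (354,219), centred in its plate. The bar runs from (310,525) to (522,495), i.e. pixels (267.5,256) to (320.5,249). The spare lamp stands just behind the rocker. So for the press I'll open the gripper and use only the inner finger, with the body outboard.

```bash
cat > t.py <<'E'
from h import *
import pickle
im,P=pickle.load(open('top0.pkl','rb'))
X=np.array([.991,.135,0]);Y=np.array([-.135,.991,0])
a,b=onz(P,267.5,256.3,147),onz(P,320.5,248.8,147); print('bar ends',a.round(1),b.round(1),'mid',((a+b)/2).round(1),'len',np.linalg.norm(a-b), 'yaw',np.arctan2(-(a-b)[0],(a-b)[1]))
r=onz(P,354,219,58); print('rocker centre',r.round(1))
C=np.array([669,30,0]); 
for n,p in(('bar',(a+b)/2),('rocker',r)): print(n,'board frame',(p-C)@X,(p-C)@Y)
far=r+22*X; tcp=far-54*Y; tcp[2]=170; print('far',far.round(1),'tcp',tcp.round(1),'tool shift',tool(tcp).round(1))
E
python3 t.py
```

```text
bar ends [531.   73.6 147. ] [546.8 -49.4 147. ] mid [538.9  12.1 147. ] len 124.04839897856839 yaw 0.12741318969187382
rocker centre [ 636.4 -140.4   58. ]
bar board frame -131.31994747506502 -0.18628247401952436
rocker board frame -55.334154767862834 -164.4456715840249
far [ 658.2 -137.4   58. ] tcp [ 665.5 -190.9  170. ] tool shift [  73.4 -205.  -600.3]
```

```bash
python3 -m inch '[{"turn":[0,0,0],"linear":[2,-7,-20],"hand":0},{"turn":[1,0,0],"linear":[6,-20,-60],"hand":0},{"turn":[2,0,0],"linear":[12,-38,-110],"hand":0},{"turn":[2,0,0],"linear":[18,-56,-165],"hand":0},{"turn":[3,0,0],"linear":[25,-75,-220],"hand":0},{"turn":[3,0,0],"linear":[32,-94,-275],"hand":0},{"turn":[4,0,0],"linear":[40,-113,-330],"hand":0},{"turn":[5,0,0],"linear":[47,-132,-385],"hand":0},{"turn":[6,0,0],"linear":[54,-150,-440],"hand":0},{"turn":[6,0,0],"linear":[60,-169,-495],"hand":0},{"turn":[6,0,0],"linear":[66,-187,-545],"hand":0},{"turn":[6,0,0],"linear":[70,-199,-582],"hand":0},{"turn":[6,0,0],"linear":[73,-205,-600],"hand":0},{"turn":[6,0,0],"linear":[73,-205,-600],"hand":0},{"turn":[6,0,0],"linear":[73,-205,-600],"hand":0}]'
python3 - <<'E'
from h import *
s=ctrl.get_state(); print(R.from_rotvec(s['orientation']).as_matrix().round(3), s['joints'].round(3),s['wrist_force'])
im,P=snap('wrist','w1'); print(P['extrinsics'].round(2) if hasattr(P['extrinsics'],'round') else P['extrinsics'])
far=[658.2,-137.4,65]; print(proj(P,far))
q=proj(P,far).round().astype(int); im=im[...,::-1].copy(); cv2.drawMarker(im,tuple(int(v) for v in q),(0,0,255),0,12); cv2.imwrite('pics/w1.png',im)
E
```

```text
time_s: 1.98
tcp_pos: [664.6, -191.1, 170.6]
orientation: [2.15, 0.148, -2.151]
wrist_force: [0.2, 1.2, 1.3]
grip_width: 93.1
[[-0.001  0.137 -0.991]
 [ 0.    -0.991 -0.137]
 [-1.    -0.     0.   ]] [-0.347  0.68   1.308 -0.     1.154  1.087] [0.188306   1.24713929 1.26143431]
[[ 1.4000e-01 -9.6000e-01 -2.4000e-01  7.2889e+02]
 [-9.9000e-01 -1.3000e-01 -3.0000e-02 -1.8129e+02]
 [ 0.0000e+00  2.4000e-01 -9.7000e-01  3.1114e+02]
 [ 0.0000e+00  0.0000e+00  0.0000e+00  1.0000e+00]]
[241.82919707 243.67465551]
```

View pics/w1.png

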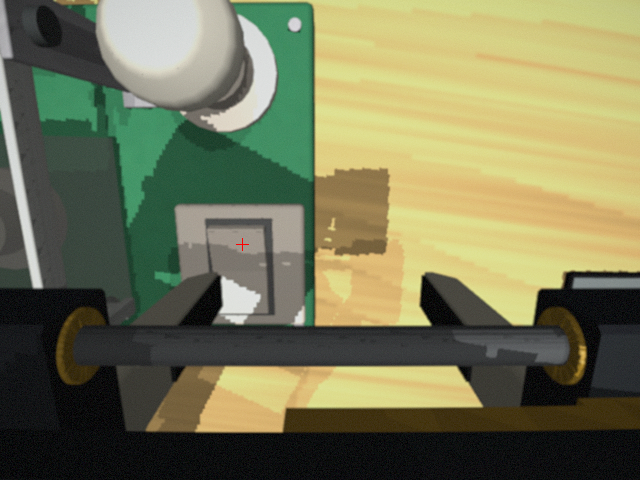

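The wrist view shows the marked target on the far half of the rocker (242,244), whose outline runs from (207,220) to (272,313). The inner fingertip is at about (212,285), level with the rocker in y. I'll descend to just above it and nudge about 4 mm further along +x.

```bash
python3 -m inch '[{"turn":[0,0,0],"linear":[8,0,-1],"hand":0},{"turn":[0,0,0],"linear":[24,0,-2],"hand":0},{"turn":[0,0,0],"linear":[44,0,-4],"hand":0},{"turn":[0,0,0],"linear":[60,0,-4],"hand":0},{"turn":[0,0,0],"linear":[70,0,-4],"hand":0},{"turn":[0,0,0],"linear":[73,0,-4],"hand":0},{"turn":[0,0,0],"linear":[73,0,-4],"hand":0},{"turn":[0,0,0],"linear":[73,0,-4],"hand":0}]'
python3 -m inch '[{"turn":[0,0,0],"linear":[1,0,0],"hand":0},{"turn":[0,0,0],"linear":[2,0,0],"hand":0},{"turn":[0,0,0],"linear":[3,0,0],"hand":0},{"turn":[0,0,0],"linear":[4,0,0],"hand":0},{"turn":[0,0,0],"linear":[4,0,0],"hand":0}]'
```

```text
time_s: 3.02
tcp_pos: [669.4, -190.8, 98.3]
orientation: [2.151, 0.147, -2.149]
wrist_force: [-0.6, 0.4, 0.8]
grip_width: 93.0
time_s: 3.65
tcp_pos: [669.2, -190.8, 93.7]
orientation: [2.151, 0.148, -2.15]
wrist_force: [-0.2, -0.4, 0.7]
grip_width: 93.2
```

```bash
python3 -m inch '[{"turn":[0,0,0],"linear":[1,0,0],"hand":0},{"turn":[0,0,0],"linear":[2,0,0],"hand":0},{"turn":[0,0,0],"linear":[3,0,0],"hand":0},{"turn":[0,0,0],"linear":[4,0,0],"hand":0},{"turn":[0,0,0],"linear":[4,0,0],"hand":0}]'
python3 -m inch '[{"turn":[0,0,0],"linear":[1,0,0],"hand":0},{"turn":[0,0,0],"linear":[2,0,0],"hand":0},{"turn":[0,0,0],"linear":[2,0,0],"hand":0}]'
```

```text
time_s: 4.28
tcp_pos: [669.1, -190.8, 89.5]
orientation: [2.15, 0.148, -2.151]
wrist_force: [1.5, -0.3, 2.9]
grip_width: 92.7
time_s: 4.65
tcp_pos: [669.0, -190.7, 87.5]
orientation: [2.15, 0.148, -2.151]
wrist_force: [1.3, -0.7, 1.2]
grip_width: 92.7
```

```bash
for i in 1 2; do python3 -m inch '[{"turn":[0,0,0],"linear":[1,0,0],"hand":0},{"turn":[0,0,0],"linear":[2,0,0],"hand":0},{"turn":[0,0,0],"linear":[2,0,0],"hand":0}]'|egrep 'tcp|force'; done
```

```text
tcp_pos: [669.3, -190.7, 86.2]
wrist_force: [-0.4, -0.0, 6.9]
tcp_pos: [669.4, -190.7, 85.8]
wrist_force: [-4.9, 1.2, 20.0]
```

Force rose to 20 N at a tip height of 60.8 mm, so the rocker seems to have bottomed. I'll back off and look.

```bash
python3 -m inch '[{"turn":[0,0,0],"linear":[-4,0,0],"hand":0},{"turn":[0,0,0],"linear":[-14,0,0],"hand":0},{"turn":[0,0,0],"linear":[-34,0,0],"hand":0},{"turn":[0,0,0],"linear":[-64,0,0],"hand":0},{"turn":[0,0,0],"linear":[-90,0,0],"hand":0},{"turn":[0,0,0],"linear":[-98,0,0],"hand":0},{"turn":[0,0,0],"linear":[-98,0,0],"hand":0}]'
python3 - <<'E'
from h import *
im,P=snap('wrist','w2')
a=cv2.imread('pics/w1.png')[180:340,150:340]; b=im[150:350,150:360,::-1]
o=np.hstack([cv2.resize(a,(380,400)),cv2.resize(b,(400,400))]); cv2.imwrite('pics/w2c.png',cv2.convertScaleAbs(o,alpha=1.3))
E
```

```text
time_s: 6.28
tcp_pos: [669.1, -190.7, 182.0]
orientation: [2.151, 0.147, -2.15]
wrist_force: [-0.3, -0.5, 0.1]
grip_width: 93.0
```

View pics/w2c.png

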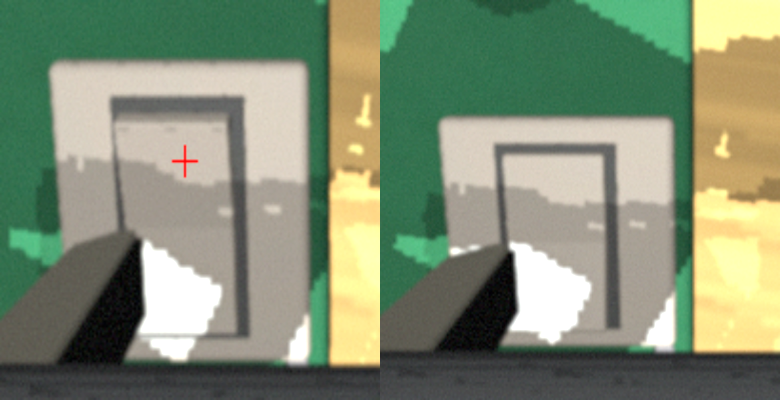

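The far face of the raised end, visible on the left before pressing, is gone on the right. The rocker now lies level, so it is off. Next I retreat along board -x, shut the hand, and go in front of the handle tilted about 30° forward. From the joint readings, much more tilt than that would drive joint 5 to its limit.

```bash
python3 -m inch '[{"turn":[0,0,0],"linear":[-5,0,10],"hand":0.3},{"turn":[0,0,0],"linear":[-10,0,45],"hand":0.6},{"turn":[0,0,0],"linear":[-15,0,90],"hand":1},{"turn":[0,0,0],"linear":[-20,-10,135],"hand":1},{"turn":[0,0,0],"linear":[-20,-35,170],"hand":1},{"turn":[0,4,0],"linear":[-20,-75,185],"hand":1},{"turn":[0,8,0],"linear":[-20,-115,185],"hand":1},{"turn":[0,12,0],"linear":[-20,-155,185],"hand":1},{"turn":[0,17,0],"linear":[-20,-190,185],"hand":1},{"turn":[0,22,0],"linear":[-20,-212,185],"hand":1},{"turn":[0,26,0],"linear":[-15,-219,182],"hand":1},{"turn":[0,30,0],"linear":[-10,-219,180],"hand":1},{"turn":[0,30,0],"linear":[-5,-219,180],"hand":1},{"turn":[0,30,0],"linear":[0,-219,180],"hand":1},{"turn":[0,30,0],"linear":[0,-219,180],"hand":1}]' 10
python3 - <<'E'
from h import *
s=ctrl.get_state(); M=R.from_rotvec(s['orientation']).as_matrix(); print(M.round(3)); print(s['joints'].round(3))
X=np.array([.991,.135,0]);bar=np.array([538.9,12.1,147]);Z=np.array([0,0,1])
for n,p in(('pre',bar-40*X-45*Z),('under',bar-15*X-10*Z)): print(n,p.round(1),tool(p).round(1))
E
```

```text
time_s: 8.2
tcp_pos: [460.9, 1.6, 181.3]
orientation: [2.656, 0.183, -1.536]
wrist_force: [0.1, -0.4, -0.1]
grip_width: 0.4
[[ 0.494  0.137 -0.859]
 [ 0.068 -0.991 -0.118]
 [-0.867 -0.    -0.499]]
[-0.185  0.118  2.253  0.54   0.313  0.771]
pre [499.3   6.7 102. ] [88.1  0.2  6.1]
under [524.   10.1 137. ] [ 70.2   0.2 -33.1]
```

```bash
python3 -m inch '[{"turn":[0,0,0],"linear":[10,0,1],"hand":1},{"turn":[0,0,0],"linear":[30,0,2],"hand":1},{"turn":[0,0,0],"linear":[55,0,4],"hand":1},{"turn":[0,0,0],"linear":[75,0,6],"hand":1},{"turn":[0,0,0],"linear":[88,0,6],"hand":1},{"turn":[0,0,0],"linear":[88,0,6],"hand":1}]'
python3 - <<'E'
from h import *
s=ctrl.get_state(); print(s['joints'].round(3))
im,P=snap('wrist','w3'); im2,P2=snap('scene','s3')
o=np.hstack([cv2.resize(im,(400,300)),cv2.resize(im2[150:390,140:460],(400,300))]); cv2.imwrite('pics/c3.png',o[...,::-1])
E
```

```text
time_s: 8.95
tcp_pos: [499.6, 7.1, 101.9]
orientation: [2.656, 0.183, -1.535]
wrist_force: [-1.0, -0.5, -0.2]
grip_width: 0.6
[-0.152  0.366  2.217  1.214  0.153  0.109]
```

View pics/c3.png

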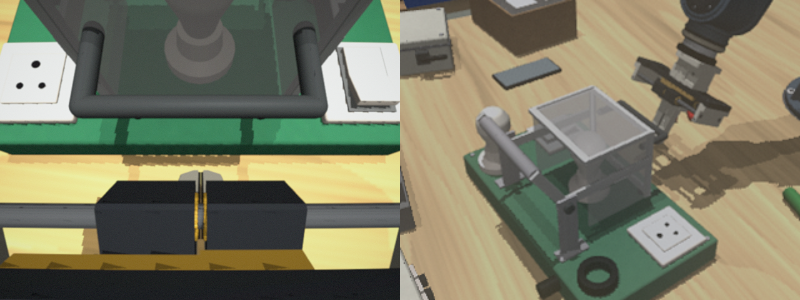

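The wrist view shows the shut fingertips at about (200,180), centred under the bar, whose middle is at about (200,103). The rocker at right lies level, and the scene view agrees. Next I go forward under the bar, then up to just below contact.

```bash
python3 -m inch '[{"turn":[0,0,0],"linear":[3,0,-5],"hand":1},{"turn":[0,0,0],"linear":[8,0,-14],"hand":1},{"turn":[0,0,0],"linear":[12,0,-21],"hand":1},{"turn":[0,0,0],"linear":[8,0,-24],"hand":1},{"turn":[0,0,0],"linear":[-1,0,-30],"hand":1},{"turn":[0,0,0],"linear":[-10,0,-35],"hand":1},{"turn":[0,0,0],"linear":[-16,0,-38],"hand":1},{"turn":[0,0,0],"linear":[-18,0,-39],"hand":1},{"turn":[0,0,0],"linear":[-18,0,-39],"hand":1}]'
python3 - <<'E'
from h import *
s=ctrl.get_state(); print(s['joints'].round(3)); M=R.from_rotvec(s['orientation']).as_matrix()
X=np.array([.991,.135,0])
for th in np.arange(0,1.11,.05):
    p=.0566+th; d=X*(211.66-212*np.cos(p))+np.array([0,0,212*np.sin(p)-12+8])
    print(round(th,2),(M.T@d).round(1))
E
```

```text
time_s: 10.18
tcp_pos: [523.9, 10.3, 137.9]
orientation: [2.657, 0.182, -1.533]
wrist_force: [-0.4, -0.4, 0.0]
grip_width: 0.1
[-0.134  0.316  2.143  0.662  0.22   0.684]
0.0 [-6.9  0.  -4. ]
0.05 [-15.6   0.  -10. ]
0.1 [-24.    0.  -16.5]
0.15 [-32.1   0.  -23.4]
0.2 [-39.8   0.  -30.6]
0.25 [-47.2   0.  -38.3]
0.3 [-54.1   0.  -46.3]
0.35 [-60.6   0.  -54.6]
0.4 [-66.8   0.1 -63.3]
0.45 [-72.4   0.1 -72.2]
0.5 [-77.7   0.1 -81.5]
0.55 [-82.4   0.1 -90.9]
0.6 [-8.670e+01  1.000e-01 -1.006e+02]
0.65 [-9.050e+01  1.000e-01 -1.105e+02]
0.7 [-9.370e+01  1.000e-01 -1.206e+02]
0.75 [-9.650e+01  1.000e-01 -1.308e+02]
0.8 [ -98.8    0.2 -141.2]
0.85 [-100.5    0.2 -151.7]
0.9 [-101.7    0.2 -162.2]
0.95 [-102.4    0.2 -172.8]
1.0 [-102.6    0.2 -183.4]
1.05 [-102.2    0.2 -194. ]
1.1 [-101.3    0.3 -204.5]
```

```bash
python3 -m inch '[{"turn":[0,0,0],"linear":[-2,0,-1],"hand":1},{"turn":[0,0,0],"linear":[-4,0,-2.5],"hand":1},{"turn":[0,0,0],"linear":[-7,0,-4],"hand":1},{"turn":[0,0,0],"linear":[-9.5,0,-6],"hand":1},{"turn":[0,0,0],"linear":[-12.5,0,-8],"hand":1},{"turn":[0,0,0],"linear":[-15.5,0,-10],"hand":1},{"turn":[0,0,0],"linear":[-19.5,0,-13],"hand":1},{"turn":[0,0,0],"linear":[-24,0,-16.5],"hand":1},{"turn":[0,0,0],"linear":[-28,0,-20],"hand":1},{"turn":[0,0,0],"linear":[-32,0,-23.5],"hand":1},{"turn":[0,0,0],"linear":[-36,0,-27],"hand":1},{"turn":[0,0,0],"linear":[-40,0,-30.5],"hand":1}]'; python3 -c "
from h import *
im,P=snap('wrist','w4'); im2,P2=snap('scene','s4')
o=np.hstack([cv2.resize(im,(400,300)),cv2.resize(im2[150:390,140:460],(400,300))]); cv2.imwrite('pics/c4.png',o[...,::-1])"
```

```text
time_s: 11.68
tcp_pos: [529.5, 11.1, 187.3]
orientation: [2.655, 0.183, -1.536]
wrist_force: [-6.8, -3.1, -0.5]
grip_width: 0.4
```

View pics/c4.png

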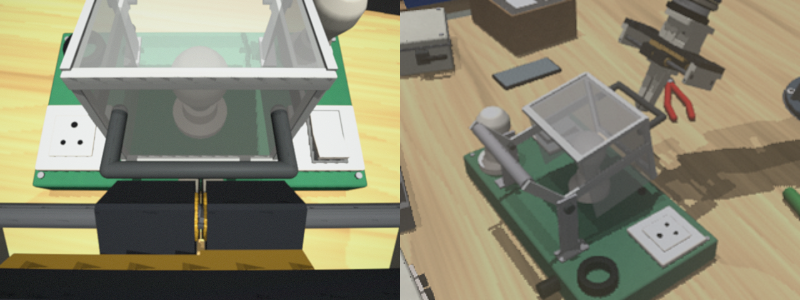

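The guard is rising with the bar resting on the fingertips at about (200,175), midway between the stems. I'll carry on along the arc.

```bash
python3 -m inch '[{"turn":[0,0,0],"linear":[-3.6,0,-3.8],"hand":1},{"turn":[0,0,0],"linear":[-7.2,0,-7.8],"hand":1},{"turn":[0,0,0],"linear":[-10.7,0,-11.8],"hand":1},{"turn":[0,0,0],"linear":[-14.1,0,-15.8],"hand":1},{"turn":[0,0,0],"linear":[-17.4,0,-20],"hand":1},{"turn":[0,0,0],"linear":[-20.6,0,-24.1],"hand":1},{"turn":[0,0,0],"linear":[-23.8,0,-28.4],"hand":1},{"turn":[0,0,0],"linear":[-26.8,0,-32.8],"hand":1},{"turn":[0,0,0],"linear":[-29.7,0,-37.2],"hand":1},{"turn":[0,0,0],"linear":[-32.4,0,-41.7],"hand":1},{"turn":[0,0,0],"linear":[-35.1,0,-46.3],"hand":1},{"turn":[0,0,0],"linear":[-37.7,0,-51],"hand":1},{"turn":[0,0,0],"linear":[-40,0,-55.7],"hand":1},{"turn":[0,0,0],"linear":[-42.4,0,-60.4],"hand":1},{"turn":[0,0,0],"linear":[-44.6,0,-65.2],"hand":1},{"turn":[0,0,0],"linear":[-46.7,0,-70.1],"hand":1},{"turn":[0,0,0],"linear":[-48.7,0,-75],"hand":1},{"turn":[0,0,0],"linear":[-50.5,0,-80],"hand":1}]'; python3 -c "
from h import *
im,P=snap('wrist','w5'); im2,P2=snap('scene','s5')
o=np.hstack([cv2.resize(im,(400,300)),cv2.resize(im2[150:390,140:460],(400,300))]); cv2.imwrite('pics/c5.png',o[...,::-1])"
```

```text
time_s: 14.02
tcp_pos: [574.1, 17.2, 271.4]
orientation: [2.657, 0.182, -1.534]
wrist_force: [0.2, -1.1, 0.2]
grip_width: 0.5
```

View pics/c5.png

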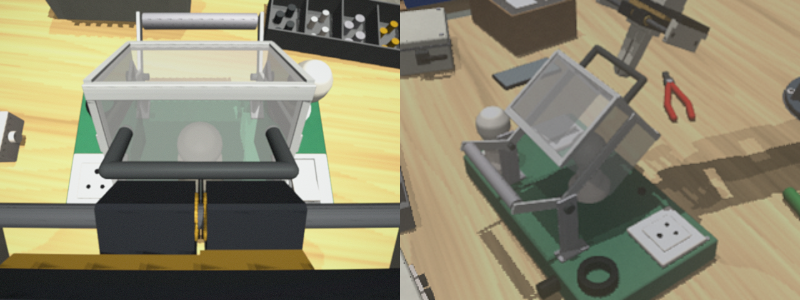

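The bar is still on the fingertips at (200,170) in the wrist view, the guard is at about 0.65 rad, and force is near zero. I'll go gently past balance and stop.

```bash
python3 -m inch '[{"turn":[0,0,0],"linear":[-1.5,0,-4],"hand":1},{"turn":[0,0,0],"linear":[-2.6,0,-8],"hand":1},{"turn":[0,0,0],"linear":[-3.8,0,-12],"hand":1},{"turn":[0,0,0],"linear":[-4.9,0,-16],"hand":1},{"turn":[0,0,0],"linear":[-6,0,-20],"hand":1},{"turn":[0,0,0],"linear":[-6.9,0,-24],"hand":1},{"turn":[0,0,0],"linear":[-7.7,0,-28],"hand":1},{"turn":[0,0,0],"linear":[-8.5,0,-32],"hand":1},{"turn":[0,0,0],"linear":[-9.2,0,-36],"hand":1},{"turn":[0,0,0],"linear":[-9.8,0,-39.5],"hand":1},{"turn":[0,0,0],"linear":[-10.2,0,-43],"hand":1},{"turn":[0,0,0],"linear":[-10.6,0,-46],"hand":1},{"turn":[0,0,0],"linear":[-10.9,0,-48],"hand":1},{"turn":[0,0,0],"linear":[-11.1,0,-49.5],"hand":1},{"turn":[0,0,0],"linear":[-11.2,0,-50.5],"hand":1},{"turn":[0,0,0],"linear":[-11.2,0,-51],"hand":1},{"turn":[0,0,0],"linear":[-11.2,0,-51],"hand":1},{"turn":[0,0,0],"linear":[-11.2,0,-51],"hand":1},{"turn":[0,0,0],"linear":[-11.2,0,-51],"hand":1},{"turn":[0,0,0],"linear":[-11.2,0,-51],"hand":1}]'; python3 -c "
from h import *
im,P=snap('wrist','w6'); im2,P2=snap('scene','s6')
o=np.hstack([cv2.resize(im,(400,300)),cv2.resize(im2[150:390,140:460],(400,300))]); cv2.imwrite('pics/c6.png',o[...,::-1])"
```

```text
time_s: 16.62
tcp_pos: [612.0, 22.5, 306.3]
orientation: [2.657, 0.182, -1.534]
wrist_force: [0.5, 0.2, 0.4]
grip_width: 0.7
```

View pics/c6.png

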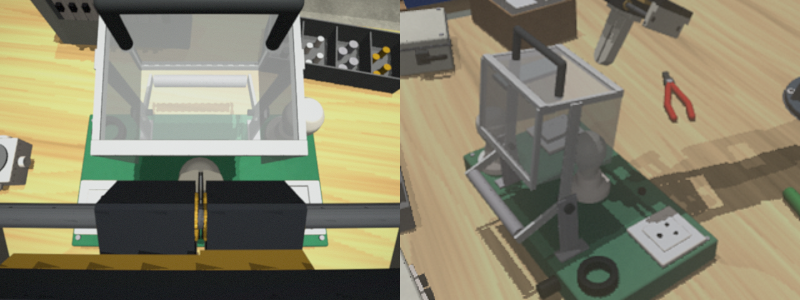

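The guard has swung back to its stop, clear of the fingers: in the scene view the bar is upright at about (540,60). I'll back away and do the last check.

```bash
python3 -m inch '[{"turn":[0,0,0],"linear":[-3,0,5],"hand":1},{"turn":[0,0,0],"linear":[-12,0,21],"hand":1},{"turn":[0,0,0],"linear":[-28,0,48],"hand":1},{"turn":[0,0,0],"linear":[-46,0,78],"hand":1},{"turn":[0,0,0],"linear":[-60,0,104],"hand":1},{"turn":[0,0,0],"linear":[-68,0,117],"hand":1},{"turn":[0,0,0],"linear":[-70,0,121],"hand":1},{"turn":[0,0,0],"linear":[-70,0,121],"hand":1},{"turn":[0,0,0],"linear":[-70,0,121],"hand":1},{"turn":[0,0,0],"linear":[-70,0,121],"hand":1},{"turn":[0,0,0],"linear":[-70,0,121],"hand":1},{"turn":[0,0,0],"linear":[-70,0,121],"hand":1}]'; python3 -c "
from h import *
im,P=snap('top','t7'); im2,P2=snap('scene','s7'); w,_=snap('wrist','w7')
a=cv2.imread('pics/s6.png')[150:330,140:460].astype(int); b=im2[150:330,140:460,::-1].astype(int)
print('guard region change s6->s7', (abs(a-b).max(2)[:150,40:240]>40).mean())
t0=cv2.imread('pics/top0.png')
o=np.hstack([cv2.resize(im[90:390,80:520,::-1],(400,273)),cv2.resize(im2[100:,:,::-1],(400,273))]); p=np.hstack([cv2.resize(w[...,::-1],(400,300)),cv2.resize(t0[90:390,80:520],(400,300))]); cv2.imwrite('pics/c7.png',np.vstack([o,p]))"
```

```text
time_s: 18.23
tcp_pos: [473.7, 3.4, 306.4]
orientation: [2.657, 0.182, -1.534]
wrist_force: [0.0, -0.7, 0.2]
grip_width: 0.6
guard region change s6->s7 0.0845
```

View pics/c7.png

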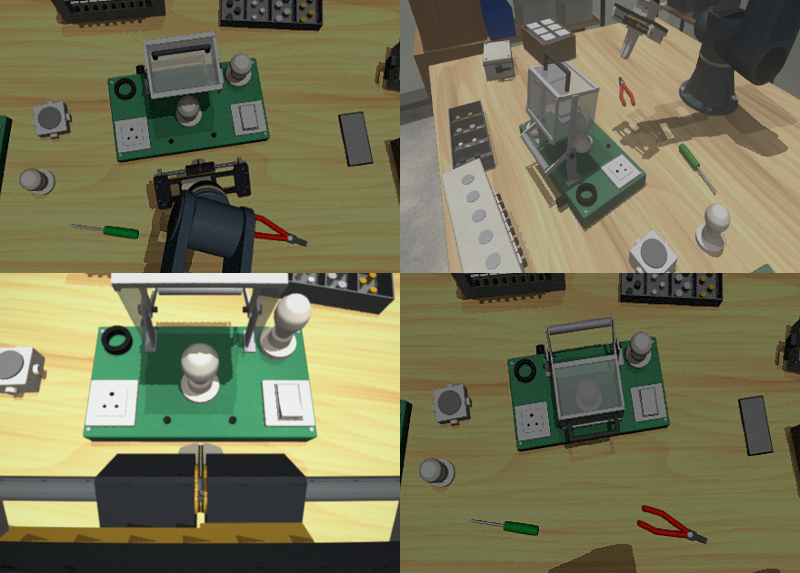

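Guard up, lamp accessible, rocker level, and the loose things sit where they were in the starting picture (bottom right). I still want to confirm the guard is at rest before handing in, since the s6-to-s7 difference could be guard motion or the arm.

```bash
python3 -m inch '[{"turn":[0,0,0],"linear":[0,0,0],"hand":1},{"turn":[0,0,0],"linear":[0,0,0],"hand":1},{"turn":[0,0,0],"linear":[0,0,0],"hand":1},{"turn":[0,0,0],"linear":[0,0,0],"hand":1},{"turn":[0,0,0],"linear":[0,0,0],"hand":1},{"turn":[0,0,0],"linear":[0,0,0],"hand":1},{"turn":[0,0,0],"linear":[0,0,0],"hand":1},{"turn":[0,0,0],"linear":[0,0,0],"hand":1}]'|egrep 'time|force'; python3 -c "
from h import *
b,_=snap('scene','s8'); a=cv2.imread('pics/s7.png')[...,::-1]
d=abs(cv2.GaussianBlur(a,(5,5),0).astype(int)-cv2.GaussianBlur(b,(5,5),0)).max(2)
f=(d>25).mean(); print('changed',f,d.max())
if f<2e-4: print(ctrl.close_job())
"
```

```text
time_s: 19.38
wrist_force: [0.1, -0.3, 0.0]
changed 0.0 14
the job is handed in; nothing more can be done
None
```

I switched the board off, then raised the guard onto its stop, and handed the job in at about 19.4 s of the 51 s allowed.

- **Rocker:** I pressed the far end down with the inner finger of the open hand, because the spare lamp stands just behind it. The force rose to about 20 N when it bottomed. The wrist pictures taken afterwards show the rocker lying level, so it is off.
- **Guard:** I shut the hand, tilted it about 30° forward and put the fingertips under the middle of the bar without gripping it. I followed the bar's arc at about 0.2 rad/s, slowing past the balance point and stopping at about 0.9 rad. The force reading at the stops was 7.5 N at most, and the guard swung the rest of the way back by itself.
- **Last checks:** The last two scene pictures, about 1 s apart, show no change, so the guard is at rest and raised. The wrist force is about zero with the arm clear of everything. Compared by eye with the first top view, the loose things look unmoved; the arm hid part of the pliers there.
- **Odd reading:** The guard area differed by about 8% between the picture right after the swing and the next one. I put that down to the guard settling and the arm backing away, and the later unchanged pair fits that.

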